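Draw the wooden spoon out of the half-covered utensil box

TASK

Slide the loose cover board of the utensil box fully home, flush against the screwed-down end cover, so that the mouth is as large as it gets. Then draw the wooden spoon out through the mouth by its handle, tilting it because it is longer than the mouth, with the cover left closed up in its place and the things around left alone. Finish while still holding the spoon in the gripper, the whole of it a hand's breadth above the box.

Things in the scene. Friction and masses are not known exactly. Their poses are not given: they have to be found in the camera images.
- utensil_box: long light-wood box, 338 x 146 x 77 mm, fixed. Origin: centre of its underside; x along its length, pointing away from the mouth, y across, z up. Inside x -160..160 mm, floor at z 8 mm. Side walls 9 mm thick, 77 mm high; inside them ledges 8 mm wide, top at z 68 mm, carry the covers; 112 mm clear between the ledges. A screwed-down end cover fills x 80..160 mm, z 68..77 mm
- mouth_wall (a point): middle of the top inner edge of the box's end wall at the mouth (box x = -160 mm, z = 66 mm; this wall is lower than the rest). Under the mouth a cross batten 12 mm wide and 14 mm high stands on the floor at box x = -75 mm and props up the spoon's handle
- cover_seam (a point): middle of the edge of the screwed-down end cover that the loose cover must meet: box x = 80 mm, z = 72.5 mm; axes as the box's
- cover: loose light-wood cover board, 80 (x, along the box) x 125 x 9 mm, 0.1 to 0.2 kg, on the ledges with 1.5 mm play each side. On its middle a raised cleat, 14 (x) x 64 (y) mm, top 26 mm above the board's underside. Origin: centre of its underside; home at box x = 40 mm, the mouth then runs from box x = -160 to 0 mm. It starts 45 to 75 mm short of that
- spoon: wooden spoon, 295 x 46 x 14 mm, 45 g, in the box with the handle in the mouth, sloping up about 4 degrees towards it, the bowl on the floor under the covers. Origin: mid-length, on its underside; x from handle to bowl, z out of its upper side. Handle 11 mm thick, 11 mm wide at its end, 14 mm at 40 mm from the end (spoon x = -107 mm), a good place to grip
- spoon_handle_end (a point): middle of the spoon's handle end
- spoon_bowl_end (a point): middle of the spoon's bowl end
- long_cover: bystander: removed cover board lying on the worktop, 160 x 125 x 9 mm with a cleat, 26 mm high; origin: centre of its underside
- mug: bystander: mug with handle, 86 x 121 x 92 mm, on the worktop behind the box; origin: centre of its underside
- spice_jar: bystander: spice jar, 45 mm across, 105 mm high, right of the box; origin: centre of its underside
- salve_tin: bystander: flat round tin, 90 x 32 mm, at the far right; origin: centre of its underside

How it is judged:
By the outcome, as a careful person would: the job done as asked, in the order asked, and still so for the second after the job is handed in, while the arm keeps its last pose, push and grip.
It also fails if it takes over 51 s, if anything falls off the work surface, if the arm or the gripper's body presses on something with over 40 N, if the wrist force passes 120 N, or if a joint passes its speed limit or range.

ROBOT

A 6-joint arm with a two-finger parallel gripper is mounted at the origin on a cart in front of the work surface, level with it; the furniture and walls round the work are solid. World frame = base frame: x ahead of the robot, y to its left, z up, the work surface at z = 0. Lengths are in mm, angles in rad, forces in N, time in s.
With the tool pointing down it reaches from about 400 to 925 mm from the base axis. Payload 12.5 kg.
Tool frame: the origin (TCP) lies on the centre line of the jaws, within the pads' length; the fingertips stand 17 mm ahead of it and the grasp point (between the pads) lies 2 mm behind it; z points along the fingers, y is the line along which they close (so a half turn about z gives the same grasp; the last joint's range is limited). The gripper opens to 95 mm and grips with 3 to 60 N. Pads are 20 mm wide; open, the fingers measure 119 mm over their backs; the gripper's body (75 mm by 180 mm) begins 59 mm behind the grasp point.
Start: joints at [1.118, 0.491, 1.559, -0, 1.092, -0.106], TCP at [212.415, 587.814, 231.661] pointing down, gripper open.
Joint ranges: [-3.1, 3.1], [-0.84, 2.19], [0.05, 2.79], [-1.13, 4.28], [0.06, 2.93], [-2.69, 2.69]. Speed limits (rad/s): [2.22, 2.22, 2.79, 3.14, 3.14, 3.14].

INTERFACE

Orientations are given as a unit quaternion [x, y, z, w].
In Python, from cell import ctrl, optics, ticket, search_frame, regions_of, tip_of gives the robot as it stands.
- The arm moves only by the tool move_arm, never from a script. Its argument "motion" is one flat list of numbers, 6 for each row, row after row: the shift along the world's x, y, z in mm, then the turn, a rotation vector about the world's x, y, z in rad. In form: [x, y, z, wx, wy, wz, x, y, z, wx, wy, wz, ...]. A call has 1 to 5 rows; each row is the pose to reach, as a shift and turn from the pose commanded when the call began; what a row does not reach only later rows make up. A row lasts 1/12 s, in which the tool goes at most 41.7 mm and 7.16 degrees, less where a joint would pass 70% of its speed; a pose out of reach is approached as far as the arm can. A call with a gripper value outside its range is refused whole. "jaw" is the closure, from 0 (fully open) to 1 (shut), set as the call begins (left out, the last holds). The fingers move at their own pace and stop on an object; "force" is the grip in N (left out, the last holds). Time passes only in rows, so rows that repeat a pose let the fingers close. It gives the time, the measured TCP pose, the force, the opening and the grip force at its end, in the units of the state.
- ctrl.get_state(): the state, without advancing time (a new reading comes with each control period).
- optics.get_image(name): name is "scene" or "side" or "wrist"; returns (picture, depth): 480x640x3 uint8, red, green, blue; 480x640 float32, mm along the optical axis (not along the pixel's ray), 0 where there is no reading.
- optics.calibration(name): a dict with "fx", "fy", "cx", "cy" (pixels), "R" (3x3) and "t" (3): a world point X has camera coordinates R X + t; the wrist camera has in their place "T_tool_cam" (4x4, takes a point from camera to tool coordinates, whose origin is the TCP and whose axes are the flange's). Camera axes: x right, y down, z forward; pixel columns grow to the right and rows downward; lengths in mm; the calibration is good to about 2 mm. A picture is of the moment at which its call begins: read the wrist's pose just before it. calibration takes no time and is no camera call.
- ticket.hand_in(): hands the job in; it is judged then, once.
Trained networks look in the newest picture that a camera, given by its name, has taken for a name from the list of things; names that differ only in an ending like _2 or _b are one class to them, and where a whole thing is asked for, a point or a joint stands for the part that bears it (a point fixed in the world has none). Each returns a list of dicts, best first, with "confidence" (0 to 1); they miss things now and then, are a little off and sometimes report something else, mostly with a low value. They report only what shows in the picture. A call takes as long as a camera call.
- search_frame(camera, label): "extent" ([centre column, centre row, width, height] in pixels, round what is visible of it).
- regions_of(camera, label): "pixels" (480x640 bool, what is visible of it) and "extent" ([centre column, centre row, width, height] in pixels, round what is visible of it).
- tip_of(camera, label): "uv" ([column, row] in pixels: a listed point, or the origin of a listed thing).
The state is a dict: "time_s": time; "qpos": joint angles; "dq": joint speeds; "effort": joint torques, N m; "eef_pos": TCP position; "orientation": TCP orientation; "ft_force": force on the tool from outside, world axes, zero at the start; "wrist_torque": the same for the moment, N m; "gripper_width": finger opening in mm; "finger_force": force on a finger pad.
Only numpy, scipy, OpenCV 4.12 (cv2) and the standard library are available. Lean on these libraries where they do the work, as an engineer would, in place of code of your own. Each camera call takes 0.05 s, during which the arm holds its last target. There are 200 camera calls.

## Working session

There is one attempt and no reset: what is moved stays moved. The work goes in short steps, Python scripts to look and compute and a tool call to move; the robot and the scene stay as the last step left them, time stands still between calls to the robot, and variables do not carry over. Pictures are saved under pics/ and viewed, at most 10 in all, crops included, and the job is handed in when it is done.

Besides the shell and the picture viewer there is one more tool, called as name(argument=value, ...) on one line, values as JSON. move_arm: Moves the arm, as the interface text tells. Its arguments: {"type":"object","properties":{"motion":{"type":"array"},"jaw":{"type":"number"},"force":{"type":"number"}},"required":["motion"]}

```bash
mkdir -p pics; ls
cat > h.py <<'E'
import numpy as np, cv2
from cell import ctrl, optics, ticket, search_frame, regions_of, tip_of
from scipy.spatial.transform import Rotation as Ro
def cam(n):
    c=optics.calibration(n)
    if 'R' in c: R=np.array(c['R']);t=np.array(c['t']); return c,R.T,-R.T@t
    s=ctrl.get_state();T=np.array(c['T_tool_cam']);Rt=Ro.from_quat(s['orientation']).as_matrix()
    return c,Rt@T[:3,:3],Rt@T[:3,3]+np.array(s['eef_pos'])
def ray(n,uv,z,C=None):
    "intersect pixel ray with plane world z"
    c,R,o=C or cam(n); d=R@np.array([(uv[0]-c['cx'])/c['fx'],(uv[1]-c['cy'])/c['fy'],1]); return o+d*(z-o[2])/d[2]
def cloud(n,dep,C=None):
    c,R,o=C or cam(n); v,u=np.mgrid[:480,:640]
    p=np.stack([(u-c['cx'])/c['fx']*dep,(v-c['cy'])/c['fy']*dep,dep],-1); return p@R.T+o
E
python3 - <<'E'
from h import *
s=ctrl.get_state();print(s)
for n in ('scene','side'):
    im,d=optics.get_image(n);cv2.imwrite(f'pics/{n}0.png',im[:,:,::-1]);np.save(n+'d.npy',d)
    P=cloud(n,d)
    for l in ('utensil_box','mouth_wall','cover_seam','cover','spoon','spoon_handle_end','long_cover','mug','spice_jar','salve_tin'):
        r=tip_of(n,l)[:2]
        for q in r:
            u,v=np.round(q['uv']).astype(int); print(n,l,round(q['confidence'],2),u,v,P[min(v,479),min(u,639)].round(),ray(n,q['uv'],{'mouth_wall':66,'cover_seam':72.5,'cover':68,'spoon_handle_end':30}.get(l,0)).round())
E
```

```text
pics
{'time_s': 0.0, 'qpos': array([ 1.11838881e+00,  4.91582860e-01,  1.55944959e+00, -3.60227837e-06,
        1.09171160e+00, -1.05626315e-01]), 'dq': array([ 2.34526600e-03,  1.05445257e-04,  7.91645466e-04,  1.44757899e-07,
        4.87594522e-04, -1.42828156e-03]), 'effort': array([-9.62730774e-04, -6.12654161e+01, -2.58176619e+01,  6.92340592e-02,
        4.83113027e-02, -7.35503886e-05]), 'eef_pos': array([212.31511755, 587.5908465 , 231.04721663]), 'orientation': array([ 1.72522249e-01,  9.85005453e-01, -5.53877883e-04, -1.57018451e-04]), 'ft_force': array([-0.23936644, -0.08489553, -0.77680766]), 'wrist_torque': array([-0.00425327, -0.0296625 ,  0.01279268]), 'finger_force': 0.0, 'gripper_width': 94.90885482595468}
scene utensil_box 0.89 258 305 [426.   5.  74.] [495.   0.   0.]
scene mouth_wall 0.95 329 279 [ 490. -160.   58.] [ 482. -157.   66.]
scene cover_seam 0.7 220 290 [549.  82.  10.] [485.  80.  72.]
scene cover_seam 0.43 331 281 [ 477. -161.   64.] [ 467. -158.   72.]
scene cover 0.7 267 289 [451. -17.  91.] [475. -19.  68.]
scene spoon 0.29 388 248 [ 596. -336.   
[... 374 characters left out ...]
uth_wall 0.92 364 255 [ 494. -166.   62.] [ 494. -162.   66.]
side cover_seam 0.64 345 315 [481.  78.  78.] [482.  71.  72.]
side cover 0.56 352 286 [489. -17.  79.] [492. -31.  68.]
side spoon 0.65 348 308 [497. -26.   7.] [499. -35.   0.]
side spoon_handle_end 0.52 359 267 [ 501. -148.   37.] [ 504. -158.   30.]
side long_cover 0.67 396 228 [ 449. -404.    9.] [ 449. -419.    0.]
side long_cover 0.2 350 309 [491. -20.  11.] [494. -32.   0.]
side mug 0.93 211 355 [694. 245.  64.] [728. 192.   0.]
side spice_jar 0.57 330 233 [ 624. -325.    6.] [ 625. -333.    0.]
side salve_tin 0.75 366 208 [ 551. -459.   29.] [ 560. -512.    0.]
side salve_tin 0.55 342 314 [487.  76.  78.] [506.  -9.   0.]
```

Run:
```python
import cv2,numpy as np
a=cv2.imread('pics/scene0.png')[190:390,100:500];b=cv2.imread('pics/side0.png')[160:420,160:560]
cv2.imwrite('pics/m.png',np.vstack([cv2.resize(a,(600,300)),cv2.resize(b,(462,300)) if 0 else cv2.copyMakeBorder(cv2.resize(b,(462,300)),0,0,0,138,0)]))
```

```text
(no output)
```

View pics/m.png

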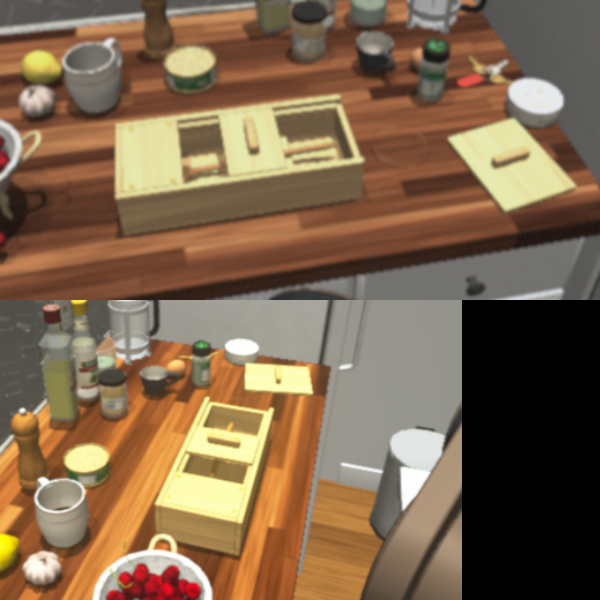

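The box lies along world y, with the mouth at y≈-160 (left-hand end in the lower picture's far side) and the cover about 57 mm short. Next I'll move above it for a wrist view.

move_arm(motion=[12,-26,32,0,0,0.1,28,-55,55,0,0,0.2,44,-90,75,0,0,0.3,60,-128,80,0,0,0.347,77,-166,80,0,0,0.347], jaw=1, force=20)

```text
time_s: 1.52
eef_pos: [289.3, 421.9, 313.4]
orientation: [-0.002, 1.0, 0.001, 0.001]
ft_force: [1.7, 0.1, 0.8]
gripper_width: 67.1
finger_force: 0.0
```

move_arm(motion=[17,-37,0,0,0,0,34,-74,0,0,0,0,51,-111,0,0,0,0,68,-148,0,0,0,0,85,-186,0,0,0,0])

```text
time_s: 1.93
eef_pos: [374.1, 235.3, 311.9]
orientation: [-0.0, 1.0, 0.0, 0.0]
ft_force: [1.1, 0.7, -0.4]
gripper_width: 34.0
finger_force: 0.0
```

move_arm(motion=[17,-37,0,0,0,0,34,-74,0,0,0,0,51,-111,0,0,0,0,68,-148,0,0,0,0,85,-186,0,0,0,0])

```text
time_s: 2.35
eef_pos: [459.2, 49.1, 312.0]
orientation: [-0.0, 1.0, 0.0, 0.0]
ft_force: [1.7, 0.8, -0.5]
gripper_width: 2.3
finger_force: 0.0
```

move_arm(motion=[15,-38,0,0,0,0,30,-72,0,0,0,0,30,-72,0,0,0,0])

```text
time_s: 2.6
eef_pos: [490.8, -25.8, 311.4]
orientation: [0.002, 1.0, -0.001, 0.0]
ft_force: [-0.8, 0.8, -1.1]
gripper_width: 1.0
finger_force: 0.0
```

Run:
```python
from h import *
s=ctrl.get_state();print(s['time_s'],s['eef_pos'],s['orientation'],s['gripper_width'])
n='wrist';C=cam(n);print(C[2])
im,d=optics.get_image(n);cv2.imwrite('pics/w1.png',im[:,:,::-1]);np.save('w1d.npy',d)
P=cloud(n,d,C);np.save('w1P.npy',P)
for l in ('mouth_wall','cover_seam','cover','spoon_handle_end','spoon'):
    for q in tip_of(n,l)[:2]:
        u,v=np.round(q['uv']).astype(int);print(l,round(q['confidence'],2),u,v,P[min(v,479),min(u,639)].round(),ray(n,q['uv'],{'mouth_wall':66,'cover_seam':72.5,'cover':68,'spoon_handle_end':30}.get(l,15),C).round(1))
```

```text
2.6 [490.82308517 -25.78205237 311.39077713] [ 1.93201417e-03  9.99997945e-01 -5.17512184e-04  3.30115725e-04] 0.9535779243671475
[415.8451591  -25.54217637 463.5164687 ]
mouth_wall 0.58 185 204 [ 490. -165.   64.] [ 490.4 -163.9   66. ]
cover_seam 0.6 424 198 [483.  78.  75.] [483.5  78.1  72.5]
cover 0.63 320 205 [486. -26.  93.] [490.7 -25.3  68. ]
spoon_handle_end 0.85 208 204 [ 496. -149.   37.] [ 496.6 -150.4   30. ]
```

View pics/w1.png

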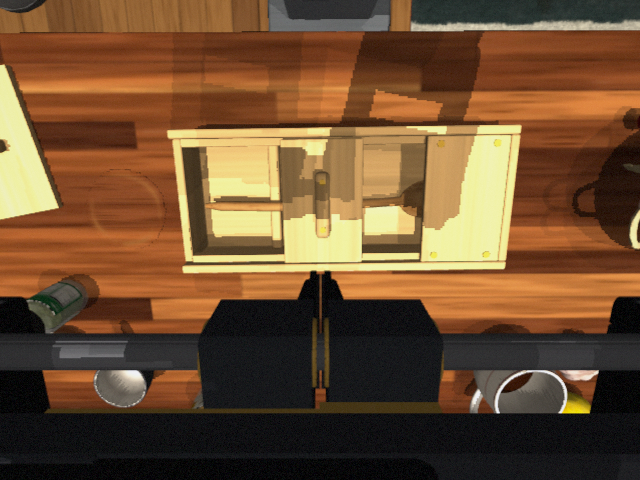

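The picture shows the cover (cleat at pixel 322,205), seam at column ~424, and the spoon handle from about (208,204) to (280,207). Next I measure precisely from depth.

Run:
```python
from h import *
P=np.load('w1P.npy');v,u=np.mgrid[:480,:640]
roi=(v>110)&(v<280)&(u>150)&(u<540)
m=roi&(P[...,2]>70)&(P[...,2]<84)
Q=P[m][:,:2].astype(np.float32);print('rim',cv2.minAreaRect(Q),np.median(P[m][:,2]))
m=roi&(P[...,2]>88)&(P[...,2]<100)&(abs(u-320)<30)
Q=P[m];print('cleat',cv2.minAreaRect(Q[:,:2].astype(np.float32)),np.median(Q[:,2]))
# cover edge/ seam on rows
for vv in (160,240):
    r=P[vv];top=[(i) for i in range(190,520) if 70<r[i,2]<84]
    b=[i for i in top if (i-1 not in top) or (i+1 not in top)]; print(vv,[(i,r[i].round(0)) for i in b])
# handle
for uu in range(206,276,8):
    c=P[190:222,uu];h=c[(c[:,2]>20)&(c[:,2]<60)]
    print(uu,len(h),h.mean(0).round(1) if len(h) else '',h[:,0].min().round(1) if len(h) else '',h[:,0].max().round(1) if len(h) else '')
```

```text
rim ((486.9396667480469, -1.771636962890625), (146.1956787109375, 337.4005126953125), 0.6770377159118652) 76.02049627365346
cleat ((487.2758483886719, -23.80293846130371), (63.879920959472656, 13.407779693603516), 0.18248584866523743) 92.47269834952124
160 [(281, array([445., -63.,  77.])), (296, array([445., -49.,  75.])), (298, array([445., -47.,  75.])), (362, array([445.,  15.,  76.])), (425, array([446.,  78.,  70.])), (517, array([446., 165.,  77.]))]
240 [(284, array([526., -63.,  75.])), (361, array([526.,  16.,  77.])), (421, array([527.,  78.,  74.])), (508, array([526., 166.,  77.]))]
206 5 [ 497.1 -151.9   34.5] 495.0 499.4
214 7 [ 497.1 -143.    34.6] 494.1 500.5
222 10 [ 497.6 -134.1   35.1] 492.9 503.0
230 10 [ 497.7 -125.3   35. ] 493.1 502.6
238 10 [ 497.9 -116.7   33.8] 493.3 503.1
246 10 [ 498.  -107.9   33.3] 493.8 503.3
254 9 [498.6 -99.1  33.1] 494.5 503.1
262 9 [498.7 -90.3  32.8] 494.5 503.9
270 10 [497.7 -81.6  30.6] 486.3 504.0
```

move_arm(motion=[-3,-20,-36,0,0,0.006,-4,-28,-75,0,0,0.012,-4,-28,-115,0,0,0.012,-4,-28,-155,0,0,0.012,-4,-28,-190,0,0,0.012])

```text
time_s: 3.32
eef_pos: [484.2, -47.8, 120.1]
orientation: [-0.007, 1.0, 0.0, 0.0]
ft_force: [1.0, -1.0, -0.5]
gripper_width: 0.6
finger_force: 0.0
```

move_arm(motion=[0,0,-16,0,0,0,0,0,-23,0,0,0,0,5,-23,0,0,0,0,10,-23,0,0,0])

```text
time_s: 3.65
eef_pos: [485.2, -38.2, 99.5]
orientation: [-0.006, 1.0, -0.0, 0.0]
ft_force: [0.4, -3.0, -0.4]
gripper_width: 0.6
finger_force: 1.7
```

move_arm(motion=[0,6,0,0,0,0,0,13,0,0,0,0,0,20,0,0,0,0,0,27,0,0,0,0,0,34,0,0,0,0])

```text
time_s: 4.07
eef_pos: [485.0, -4.1, 99.2]
orientation: [-0.006, 1.0, -0.0, 0.001]
ft_force: [0.3, -1.2, 1.6]
gripper_width: 0.3
finger_force: 0.8
```

move_arm(motion=[0,6,0,0,0,0,0,11,0,0,0,0,0,15,0,0,0,0,0,18,0,0,0,0,0,19,0,0,0,0])

```text
time_s: 4.48
eef_pos: [484.8, 14.5, 98.6]
orientation: [-0.006, 1.0, 0.0, -0.0]
ft_force: [-0.2, -1.2, 1.3]
gripper_width: 0.2
finger_force: 0.9
```

move_arm(motion=[0,1,0,0,0,0,0,2,0,0,0,0,0,2,0,0,0,0])

```text
time_s: 4.73
eef_pos: [484.8, 16.1, 98.6]
orientation: [-0.006, 1.0, 0.0, -0.0]
ft_force: [0.5, -0.8, 0.2]
gripper_width: 1.1
finger_force: 0.2
```

move_arm(motion=[0,1,0,0,0,0,0,2,0,0,0,0,0,2,0,0,0,0])

```text
time_s: 4.98
eef_pos: [484.8, 18.2, 98.6]
orientation: [-0.006, 1.0, 0.0, -0.0]
ft_force: [-0.1, -0.8, 0.0]
gripper_width: 0.2
finger_force: 0.4
```

move_arm(motion=[0,1,0,0,0,0,0,2,0,0,0,0,0,2,0,0,0,0])

```text
time_s: 5.23
eef_pos: [484.8, 20.3, 98.6]
orientation: [-0.006, 1.0, 0.0, -0.0]
ft_force: [-0.2, -0.3, 1.2]
gripper_width: 0.3
finger_force: 0.2
```

move_arm(motion=[0,1,0,0,0,0,0,2,0,0,0,0,0,2,0,0,0,0])

```text
time_s: 5.48
eef_pos: [484.8, 22.3, 98.6]
orientation: [-0.006, 1.0, 0.0, -0.0]
ft_force: [0.1, -0.3, 0.4]
gripper_width: 0.2
finger_force: 0.1
```

move_arm(motion=[0,1,0,0,0,0,0,2,0,0,0,0,0,2,0,0,0,0])

```text
time_s: 5.73
eef_pos: [484.9, 23.2, 98.9]
orientation: [-0.007, 1.0, -0.001, 0.0]
ft_force: [-1.9, -10.7, 2.6]
gripper_width: 0.3
finger_force: 6.0
```

move_arm(motion=[0,1,0,0,0,0,0,2,0,0,0,0,0,2,0,0,0,0])

```text
time_s: 5.98
eef_pos: [485.0, 23.7, 99.3]
orientation: [-0.007, 1.0, -0.002, 0.0]
ft_force: [-3.8, -29.1, 9.2]
gripper_width: 0.5
finger_force: 14.7
```

Run:
```python
from h import *
n='wrist'
s=ctrl.get_state();print(s['ft_force'],s['eef_pos']);C=cam(n);im,d=optics.get_image(n);cv2.imwrite('pics/w2.png',im[:,:,::-1]);np.save('w2P.npy',cloud(n,d,C))
```

```text
[ -3.79719631 -29.10133987   9.21582031] [485.00208544  23.73641615  99.29265963]
```

View pics/w2.png

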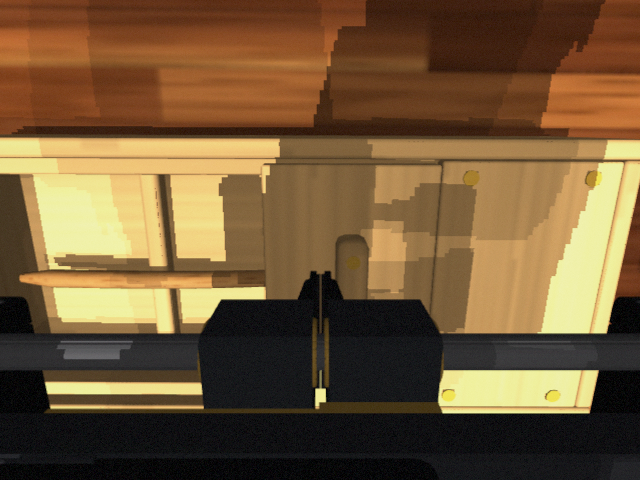

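The seam (column ~437) shows closed and the push force rose to 29 N, so the cover is home. I'll back off and turn for the spoon.

Run:
```python
from h import *
P=np.load('w2P.npy')
for uu in list(range(18,34,2))+list(range(40,150,12)):
    c=P[262:300,uu];h=c[(c[:,2]>24)&(c[:,2]<60)]
    print(uu,len(h),h.mean(0).round(1) if len(h) else '',np.ptp(h[:,0]).round(1) if len(h) else '')
r=P[200];print([(u,r[u].round(1)) for u in (250,258,262,266,272,430,436,440,446)]); print(ctrl.get_state()['qpos'])
```

```text
18 21 [ 505.4 -162.1   25.9] 16.4
20 17 [ 504.9 -159.3   27.9] 16.1
22 12 [ 500.6 -154.3   31.9] 17.7
24 9 [ 496.9 -150.5   34.6] 3.9
26 10 [ 497.3 -149.6   34.3] 4.8
28 11 [ 496.8 -148.1   34.7] 5.5
30 12 [ 497.  -146.7   35. ] 5.6
32 12 [ 497.1 -145.7   34.8] 6.3
40 13 [ 496.7 -140.6   35.3] 7.3
52 18 [ 496.7 -133.7   35.1] 9.2
64 19 [ 497.3 -127.3   34.2] 10.0
76 18 [ 497.5 -120.2   34.3] 8.5
88 18 [ 497.5 -113.4   33.9] 9.3
100 18 [ 497.6 -106.6   33.4] 9.1
112 18 [497.7 -99.6  33.1] 9.2
124 18 [497.8 -92.9  32.4] 9.5
136 18 [498.5 -86.   32. ] 10.5
148 18 [498.6 -79.1  31.4] 10.2
[(250, array([454. , -20.9,   7.2])), (258, array([453.7, -15.7,   8.2])), (262, array([453.8, -13.3,   7.4])), (266, array([441.2,  -1.1,  77.5])), (272, array([441.2,   1.6,  77.1])), (430, array([440.4,  72.6,  76.1])), (436, array([440.2,  75.1,  76.8])), (440, array([440.4,  77.2,  75.6])), (446, array([440.3,  79.8,  75.9]))]
[-0.08556358  0.49244133  2.02955548 -0.00550134  0.61879859 -1.6654285 ]
```

move_arm(motion=[0,-10,0,0,0,0,0,-20,0,0,0,0,0,-25,30,0,0,0,0,-40,65,0,0,0,4,-70,90,0,0,-0.12])

```text
time_s: 6.45
eef_pos: [488.4, -43.2, 190.6]
orientation: [0.052, 0.999, 0.0, -0.0]
ft_force: [1.5, 0.2, 0.7]
gripper_width: 0.8
finger_force: 0.0
```

move_arm(motion=[3,-25,5,0,0,-0.12,6,-50,5,0,0,-0.24,9,-60,5,0,0,-0.36,9,-66,5,0,0,-0.48,9,-66,5,0,0,-0.6], jaw=0.58)

```text
time_s: 6.87
eef_pos: [497.8, -111.4, 193.5]
orientation: [0.35, 0.937, 0.0, -0.0]
ft_force: [-0.3, -0.1, 0.1]
gripper_width: 28.7
finger_force: 0.0
```

move_arm(motion=[0,0,0,0,0,-0.12,0,0,0,0,0,-0.24,0,0,0,0,0,-0.36,0,0,0,0,0,-0.48,0,0,0,0,0,-0.6])

```text
time_s: 7.28
eef_pos: [497.7, -110.0, 193.5]
orientation: [0.611, 0.792, 0.0, -0.0]
ft_force: [-0.1, 0.2, 0.1]
gripper_width: 39.9
finger_force: 0.0
```

move_arm(motion=[0,0,0,0,0,-0.12,0,0,0,0,0,-0.24,0,0,0,0,0,-0.29,0,0,0,0,0,-0.29])

```text
time_s: 7.62
eef_pos: [497.7, -110.0, 193.5]
orientation: [0.717, 0.697, 0.0, -0.0]
ft_force: [-0.1, 0.0, -1.1]
gripper_width: 39.5
finger_force: 0.0
```

move_arm(motion=[0,0,-36,0,0,0,0,0,-76,0,0,0,0,-1,-112,0,0,0,0,-1,-140,0,0,0,0,-1,-155,0,0,0])

```text
time_s: 8.03
eef_pos: [496.6, -110.7, 35.6]
orientation: [0.716, 0.698, -0.001, -0.002]
ft_force: [-0.9, -1.0, 0.4]
gripper_width: 40.8
finger_force: 0.0
```

move_arm(motion=[0,0,-5,0,0,0,0,0,-8,0,0,0,0,0,-8,0,0,0])

```text
time_s: 8.28
eef_pos: [498.0, -111.0, 30.8]
orientation: [0.716, 0.698, 0.0, 0.0]
ft_force: [-0.4, -0.6, 0.0]
gripper_width: 39.7
finger_force: 0.0
```

move_arm(motion=[0,0,0,0,0,0,0,0,0,0,0,0,0,0,0,0,0,0,0,0,0,0,0,0,0,0,0,0,0,0], jaw=1, force=35)

```text
time_s: 8.7
eef_pos: [498.0, -110.9, 31.1]
orientation: [0.717, 0.698, 0.0, 0.0]
ft_force: [0.1, -0.4, 0.5]
gripper_width: 13.6
finger_force: 34.7
```

move_arm(motion=[0,1,10,-0.037,0,0,0,2.5,20,-0.074,0,0,0,4,29,-0.111,0,0,0,6,38,-0.148,0,0,0,8,47,-0.185,0,0])

```text
time_s: 9.12
eef_pos: [497.8, -102.9, 78.3]
orientation: [0.714, 0.694, -0.065, 0.067]
ft_force: [0.6, 0.1, -0.1]
gripper_width: 13.2
finger_force: 34.6
```

Run:
```python
from h import *
s=ctrl.get_state();print(s['ft_force'],s['eef_pos'],s['gripper_width'])
a=optics.get_image('scene')[0];b,d=optics.get_image('wrist');cv2.imwrite('pics/m3.png',np.hstack([cv2.resize(a[220:360,140:380],(480,280)),cv2.resize(b,(320,240)) if 0 else cv2.copyMakeBorder(cv2.resize(b,(320,240)),0,40,0,0,0)])[:,:,::-1])
```

```text
[ 0.63804465  0.09554936 -0.09525299] [ 497.83712809 -102.90336895   78.32698852] 13.223805006894004
```

View pics/m3.png

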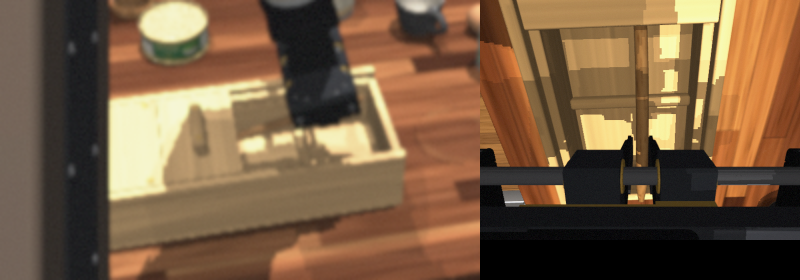

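The spoon is tilted and held without contact force, and the cover sits in place. I'll draw it out along its axis.

move_arm(motion=[-0.3,-10,2.5,0,0,0,-0.8,-27,7,0,0,0,-1.2,-46,12,0,0,0,-1.6,-65,17,0,0,0,-2,-80,21,0,0,0])

```text
time_s: 9.63
eef_pos: [495.6, -185.1, 98.5]
orientation: [0.714, 0.694, -0.064, 0.066]
ft_force: [0.6, 0.4, -1.3]
gripper_width: 13.1
finger_force: 34.6
```

move_arm(motion=[-0.4,-16,4,0,0,0,-0.8,-33,8.5,0,0,0,-1.2,-50,13,0,0,0,-1.6,-66,17,0,0,0,-2,-80,21,0,0,0])

```text
time_s: 10.05
eef_pos: [493.2, -265.0, 119.3]
orientation: [0.714, 0.694, -0.064, 0.066]
ft_force: [1.2, -0.2, -0.0]
gripper_width: 13.3
finger_force: 34.6
```

Run:
```python
from h import *
n='wrist';s=ctrl.get_state();print(s['ft_force'],s['eef_pos'],s['gripper_width']);C=cam(n)
b,d=optics.get_image('wrist');P=cloud(n,d,C);np.save('w4P.npy',P)
cv2.imwrite('pics/w4.png',b[:,:,::-1])
for l in ('spoon_bowl_end','spoon'):
  for q in tip_of(n,l)[:1]:
    u,v=np.round(q['uv']).astype(int);print(l,q['confidence'],u,v,P[v,u].round())
```

```text
[ 1.1833557  -0.22042519 -0.02871335] [ 493.24430298 -265.00226658  119.33314239] 13.277331822923708
spoon 0.79 313 52 [ 493. -166.   95.]
```

View pics/w4.png

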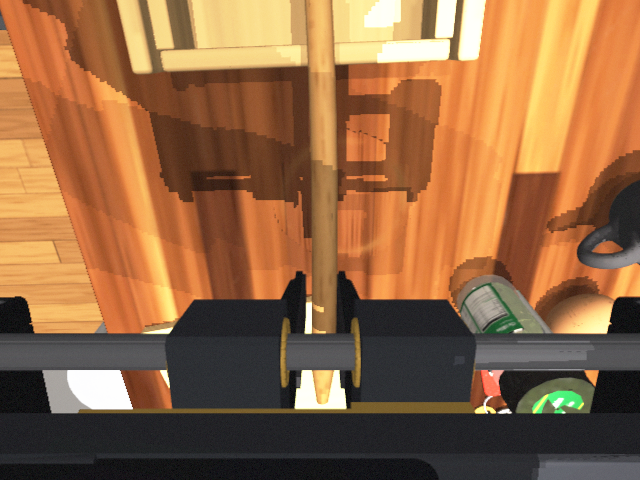

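The spoon is straight in the jaws, and its bowl end is just past the cover edge. I'll pull a little more, then lift.

move_arm(motion=[-0.4,-15,4,0,0,0,-0.8,-30,8,0,0,0,-1,-40,18,0,0,0,-1,-42,40,0,0,0,-1,-42,70,0,0,0])

```text
time_s: 10.62
eef_pos: [491.8, -304.7, 187.9]
orientation: [0.714, 0.695, -0.064, 0.064]
ft_force: [-0.4, -0.1, -0.8]
gripper_width: 13.5
finger_force: 34.6
```

move_arm(motion=[0,0,32,0,0,0,0,0,66,0,0,0,0,10,95,0,0,0,0,35,115,0,0,0,0,65,120,0,0,0])

```text
time_s: 11.03
eef_pos: [493.2, -240.0, 312.4]
orientation: [0.714, 0.694, -0.063, 0.068]
ft_force: [0.3, 0.7, -0.5]
gripper_width: 13.3
finger_force: 34.6
```

move_arm(motion=[0,30,0,0,0,0,0,60,0,0,0,0,0,75,0,0,0,0,0,80,0,0,0,0,0,80,0,0,0,0])

```text
time_s: 11.45
eef_pos: [492.8, -158.8, 309.3]
orientation: [0.713, 0.695, -0.064, 0.066]
ft_force: [0.0, -0.4, 0.1]
gripper_width: 13.0
finger_force: 34.6
```

Run:
```python
from h import *
s=ctrl.get_state();print(s['time_s'],s['eef_pos'],s['gripper_width'])
a,d=optics.get_image('scene');P=cloud('scene',d)
for l in ('spoon_bowl_end','spoon_handle_end','cover','cover_seam'):
  for q in tip_of('scene',l)[:1]:
    u,v=np.round(q['uv']).astype(int);print(l,round(q['confidence'],2),u,v,P[v,u].round())
b=optics.get_image('side')[0]
cv2.imwrite('pics/m5.png',np.hstack([cv2.resize(a[100:400,100:500],(400,300)),b[120:420,160:560]])[:,:,::-1])
```

```text
11.45 [ 492.8217374  -158.84391317  309.34288393] 13.030888386031974
spoon_handle_end 0.74 352 176 [ 407. -167.  373.]
cover 0.78 238 288 [464.  41.  93.]
cover_seam 0.6 219 289 [487.  81.  75.]
```

View pics/m5.png

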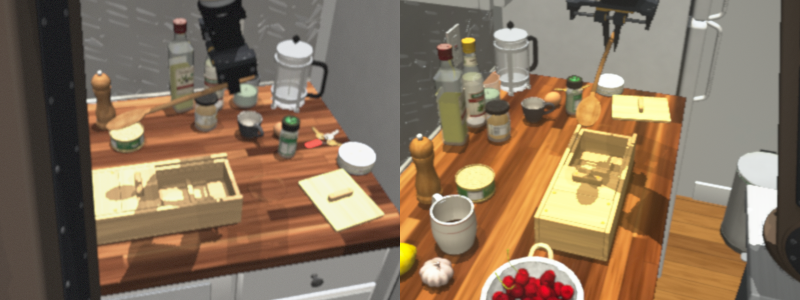

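The spoon is clear, hanging well above the box with its bowl at about (120,118) in the left half. The cover is home and the bystanders haven't moved.

```bash
python3 -c "
from cell import ticket
print(ticket.hand_in())"
```

```text
the job is handed in; nothing more can be done
None
```

I slid the cover home against the end cover, drew the spoon out tilted by its handle, and handed the job in at about 11.5 s of the 51 s allowed, with the spoon held roughly 16 cm above the box and the things around left alone.

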